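# Carry the crucibles over in their order

## Robot

A 6-joint arm with a two-finger parallel gripper is mounted at the origin on the work surface. World frame = base frame: x ahead of the robot, y to its left, z up, the work surface at z = 0. Lengths are in mm, angles in rad, forces in N, time in s.
With the tool pointing down it reaches from about 275 to 750 mm from the base axis. Payload 10.2 kg.
Tool frame: the origin (TCP) lies midway between the tips of the shut fingers; the grasp point (between the pads) lies 19 mm behind it; z points along the fingers, y is the line along which they close (so a half turn about z gives the same grasp; the last joint's range is limited). The gripper opens to 85 mm and grips with 20 to 120 N. Pads are 22 mm wide; open, the fingers measure 114 mm over their backs; the gripper's body (76 mm by 85 mm) begins 54 mm behind the grasp point. The pads swing forward as they close: fully open they stand 13 mm farther back than shut.
Start: joints at [-1.51, 0.313, 1.498, -0, 1.331, -0.223], TCP at [146.99, -504.009, 231.294] pointing down, gripper open.
Joint ranges: [-2.94, 2.94], [-0.97, 2.17], [0.19, 2.56], [-1.23, 4.37], [0.02, 3.11], [-2.88, 2.88]. Speed limits (rad/s): [2.39, 2.39, 3.01, 3.14, 3.14, 3.14].

## Interface

Orientations are given as a unit quaternion [w, x, y, z].
In Python, from rig import ctrl gives the robot as it stands.
- The arm moves only by the tool send_rows, never from a script. Its argument "targets" is a list of rows, each an object with "offset": the shift along the world's x, y, z in cm, a list of three; "spin": the turn about the world's z in rad. A call has 1 to 8 rows; each row is the pose to reach, as a shift and turn from the pose commanded when the call began; what a row does not reach only later rows make up. A row lasts 1/12 s, in which the tool goes at most 41.7 mm and 7.16 degrees, less where a joint would pass 70% of its speed; a pose out of reach is approached as far as the arm can. A call with a gripper value outside its range is refused whole. "grip" is the opening, from 0 (shut) to 1 (fully open), set as the call begins (left out, the last holds). The fingers move at their own pace and stop on an object; "squeeze" is the grip in N (left out, the last holds). Time passes only in rows, so rows that repeat a pose let the fingers close. It gives the time, the measured TCP pose, the force, the opening and the grip force at its end, in the units of the state.
- ctrl.sense(): the state, without advancing time (a new reading comes with each control period).
- ctrl.capture(name): name is "scene" or "top" or "wrist"; returns (picture, depth): 384x512x3 uint8, red, green, blue; 384x512 float32, mm along the optical axis (not along the pixel's ray), 0 where there is no reading.
- ctrl.calibration(name): a dict with "fx", "fy", "cx", "cy" (pixels), "view" (4x4, takes a point from world to camera coordinates); the wrist camera has in their place "mount" (4x4, takes a point from camera to tool coordinates, whose origin is the TCP and whose axes are the flange's). Camera axes: x right, y down, z forward; pixel columns grow to the right and rows downward; lengths in mm; the calibration is good to about 2 mm. The wrist camera is an equidistant fisheye: a pixel r from the principal point sees the ray r / f radians off the axis. A picture is of the moment at which its call begins: read the wrist's pose just before it. calibration takes no time and is no camera call.
- ctrl.finish_job(): hands the job in; it is judged then, once.
Trained networks look in the newest picture that a camera, given by its name, has taken for a name from the list of things; names that differ only in an ending like _2 or _b are one class to them, and where a whole thing is asked for, a point or a joint stands for the part that bears it (a point fixed in the world has none). Each returns a list of dicts, best first, with "conf" (0 to 1); they miss things now and then, are a little off and sometimes report something else, mostly with a low value. They report only what shows in the picture. A call takes as long as a camera call.
- ctrl.search_frame(camera, query): "box" ([left, top, right, bottom] in pixels, round what is visible of it).
- ctrl.place_of(camera, query): "uv" ([column, row] in pixels: a listed point, or the origin of a listed thing).
The state is a dict: "time_s": time; "joints": joint angles; "dq": joint speeds; "tau": joint torques, N m; "eef_pos": TCP position; "ee_rot": TCP orientation; "force": force on the tool from outside, world axes, zero at the start; "wrist_torque": the same for the moment, N m; "grip_width": opening from 0.0 (shut) to 1.0 (fully open); "grip_force": force on a finger pad.
Only numpy, scipy, OpenCV 4.12 (cv2) and the standard library are available. Lean on these libraries where they do the work, as an engineer would, in place of code of your own. Each camera call takes 0.05 s, during which the arm holds its last target. There are 200 camera calls.

## Task

The four porcelain crucibles carry no marks and the weighing list goes by position: move them from the dark furnace tray to the empty aluminium carrier in the same left-to-right order as they stand now, each upright and flat in the middle of its own compartment. Set them down gently without dropping or tipping any, and leave their lids lying where they are in the furnace tray.

Things in the scene. Friction and masses are not known exactly. Their poses are not given: they have to be found in the camera images.
- wide: Low wide white porcelain crucible, round and open on top: 53 mm across the rim, 34 mm across the foot, 36 mm tall, wall 3 mm, about 45 g; its upper 14 mm is nearly straight-walled. Starts in one of the four near-row compartments of the furnace tray. Origin: centre of its underside; z up through its open mouth.
- tall: Tall white porcelain crucible, round: 40 mm across the rim, 28 mm across the foot, 56 mm tall, wall 3 mm, slightly tapered, about 50 g. Starts in another near-row compartment. Origin: centre of its underside; z up through its open mouth.
- small: Small white porcelain crucible, round: 30 mm across the rim, 21 mm across the foot, 34 mm tall, wall 2.5 mm, about 25 g. Starts in another near-row compartment. Origin: centre of its underside; z up through its open mouth.
- oblong: Rectangular white porcelain ashing dish, open on top, straight-walled: 36 mm along its x, 56 mm along its y, 36 mm tall, wall 3 mm, about 60 g. Starts in another near-row compartment, its x and y along those of the tray. Origin: centre of its underside; z up through its open mouth.
- wide_lid: Round lid of the wide crucible, 55 mm across, 15 mm tall with its loop. Starts straight behind it (beyond it, +x of the tray) in the same column of the furnace tray and stays there. Origin: centre of its underside.
- tall_lid: Round lid of the tall crucible, 43 mm across, 15 mm tall with its loop. Starts straight behind it (beyond it, +x of the tray) in the same column of the furnace tray and stays there. Origin: centre of its underside.
- small_lid: Round lid of the small crucible, 33 mm across, 15 mm tall with its loop. Starts straight behind it (beyond it, +x of the tray) in the same column of the furnace tray and stays there. Origin: centre of its underside.
- oblong_lid: Rectangular lid of the oblong dish, 40 by 60 mm, 15 mm tall with its loop. Starts straight behind it (beyond it, +x of the tray) in the same column of the furnace tray and stays there. Origin: centre of its underside.
- furnace_tray: Dark steel tray, fixed, 163 mm (its x) by 283 mm (its y), 2 rows of 4 compartments. Origin: centre of underside; x points away from the robot, y to its left (turned up to 0.2 rad). Floor 3 mm thick; ribs and rim 3 mm wide, tops 9 mm over the bench. Near row x = -40 mm holds crucibles, far row x = +40 mm lids; columns at y = -105, -35, 35, 105 mm. Left or right of the robot, carrier on the other side.
- carrier: Bright aluminium crucible carrier, fixed, 83 mm (its x) by 283 mm (its y), one row of 4 empty compartments. Origin: centre of underside; x points away from the robot, y to its left (turned up to 0.2 rad). Floor 3 mm thick; ribs and rim 3 mm wide, tops 9 mm over the bench. Compartment centres at x = 0, y = -105, -35, 35, 105 mm. Two small bottles, at most 60 mm tall, stand between it and the tray.

How it is judged (in metres and radians):
At the end, for the whole second after the job is handed in: Each crucible stands in the carrier compartment with the same number from the left as its starting column in the furnace tray (where its lid still lies), within 15 mm of the centre along each axis, foot on the floor within 3 mm, upright within 0.1 rad, at rest (((y of wide_lid in the frame of furnace_tray between -0.135 and -0.075 m and y of wide in the frame of carrier between -0.12 and -0.09 m) or (y of wide_lid in the frame of furnace_tray between -0.065 and -0.005 m and y of wide in the frame of carrier between -0.05 and -0.02 m) or (y of wide_lid in the frame of furnace_tray between 0.005 and 0.065 m and y of wide in the frame of carrier between 0.02 and 0.05 m) or (y of wide_lid in the frame of furnace_tray between 0.075 and 0.135 m and y of wide in the frame of carrier between 0.09 and 0.12 m)) and x of wide in the frame of carrier between -0.015 and 0.015 m and z of wide in the frame of carrier between 0 and 0.006 m and angle between each of wide, tall, small, oblong's own z axis and vertical below 0.1 rad and linear speed of each of wide, tall, small, oblong below 0.02 m/s and angular speed of each of wide, tall, small, oblong below 0.3 rad/s and ((y of tall_lid in the frame of furnace_tray between -0.135 and -0.075 m and y of tall in the frame of carrier between -0.12 and -0.09 m) or (y of tall_lid in the frame of furnace_tray between -0.065 and -0.005 m and y of tall in the frame of carrier between -0.05 and -0.02 m) or (y of tall_lid in the frame of furnace_tray between 0.005 and 0.065 m and y of tall in the frame of carrier between 0.02 and 0.05 m) or (y of tall_lid in the frame of furnace_tray between 0.075 and 0.135 m and y of tall in the frame of carrier between 0.09 and 0.12 m)) and x of tall in the frame of carrier between -0.015 and 0.015 m and z of tall in the frame of carrier between 0 and 0.006 m and ((y of small_lid in the frame of furnace_tray between -0.135 and -0.075 m and y of small in the frame of carrier between -0.12 and -0.09 m) or (y of small_lid in the frame of furnace_tray between -0.065 and -0.005 m and y of small in the frame of carrier between -0.05 and -0.02 m) or (y of small_lid in the frame of furnace_tray between 0.005 and 0.065 m and y of small in the frame of carrier between 0.02 and 0.05 m) or (y of small_lid in the frame of furnace_tray between 0.075 and 0.135 m and y of small in the frame of carrier between 0.09 and 0.12 m)) and x of small in the frame of carrier between -0.015 and 0.015 m and z of small in the frame of carrier between 0 and 0.006 m and ((y of oblong_lid in the frame of furnace_tray between -0.135 and -0.075 m and y of oblong in the frame of carrier between -0.12 and -0.09 m) or (y of oblong_lid in the frame of furnace_tray between -0.065 and -0.005 m and y of oblong in the frame of carrier between -0.05 and -0.02 m) or (y of oblong_lid in the frame of furnace_tray between 0.005 and 0.065 m and y of oblong in the frame of carrier between 0.02 and 0.05 m) or (y of oblong_lid in the frame of furnace_tray between 0.075 and 0.135 m and y of oblong in the frame of carrier between 0.09 and 0.12 m)) and x of oblong in the frame of carrier between -0.015 and 0.015 m and z of oblong in the frame of carrier between 0 and 0.006 m); the robot touches nothing.
It fails at once if a crucible is dropped or flung (faster than 0.6 m/s with no finger on it) ((linear speed of wide above 0.6 m/s and contact force between wide and the fingers below 0.05 N) or (linear speed of tall above 0.6 m/s and contact force between tall and the fingers below 0.05 N) or (linear speed of small above 0.6 m/s and contact force between small and the fingers below 0.05 N) or (linear speed of oblong above 0.6 m/s and contact force between oblong and the fingers below 0.05 N)).
It fails at once if a crucible is tipped more than 45 degrees (angle between any of wide, tall, small, oblong's own z axis and vertical above 0.785 rad).
It fails at once if a lid is moved more than 12 mm (distance of any of wide_lid, tall_lid, small_lid, oblong_lid from where it was at the start of the episode above 0.012 m).
It also fails if it takes over 99 s, if anything falls off the work surface, if the arm or the gripper's body presses on something with over 40 N, if the wrist force passes 120 N, or if a joint passes its speed limit or range.

## Working session

There is one attempt and no reset: what is moved stays moved. The work goes in short steps, Python scripts to look and compute and a tool call to move; the robot and the scene stay as the last step left them, time stands still between calls to the robot, and variables do not carry over. Pictures are saved under pics/ and viewed, at most 14 in all, crops included, and the job is handed in when it is done.

Besides the shell and the picture viewer there is one more tool, called after "Emit:" as name([rows], argument=value, ...), one row to a line, values as JSON. send_rows: Moves the arm, as the interface text tells. Its arguments: {"type":"object","properties":{"targets":{"type":"array"},"grip":{"type":"number"},"squeeze":{"type":"number"}},"required":["targets"]}

```bash
mkdir -p pics; cat > h.py <<'E'
import numpy as np, cv2
from rig import ctrl
def cap(n,f=None):
    p,d=ctrl.capture(n)
    if f: cv2.imwrite(f,p[:,:,::-1])
    return p,d
def cloud(n,d):
    c=ctrl.calibration(n); v,u=np.mgrid[:384,:512]
    P=np.stack([(u-c['cx'])/c['fx']*d,(v-c['cy'])/c['fy']*d,d,np.ones_like(d)],-1)
    return (P@np.linalg.inv(np.array(c['view'])).T)[...,:3]
E
python3 - <<'E'
from h import *
p,d=cap('top','pics/top1.png'); W=cloud('top',d); np.save('top.npy',W); np.save('topp.npy',p)
for n in ['wide','tall','small','oblong','wide_lid','tall_lid','small_lid','oblong_lid','furnace_tray','carrier']:
    r=ctrl.place_of('top',n)
    for x in r[:2]:
        u,v=map(int,np.round(x['uv'])); print(n,round(x['conf'],2),x['uv'],W[v,u].round(0) if 0<=v<384 and 0<=u<512 else '')
print(ctrl.sense())
E
```

```text
wide 0.62 [352.9, 216.4] [ 493. -252.    7.]
tall 0.71 [324.5, 219.9] [ 484. -179.   10.]
small 0.49 [301.7, 220.1] [ 485. -124.    8.]
oblong 0.74 [383.4, 214.6] [ 494. -328.    4.]
wide_lid 0.73 [349.9, 184.9] [ 571. -248.   12.]
tall_lid 0.53 [326.7, 189.4] [ 562. -190.   12.]
small_lid 0.67 [300.7, 187.6] [ 566. -124.   14.]
oblong_lid 0.76 [378.6, 185.1] [ 569. -321.   11.]
oblong_lid 0.3 [381.9, 215.3] [ 493. -324.   11.]
furnace_tray 0.78 [338.2, 204.4] [ 524. -216.    9.]
carrier 0.8 [162.4, 203.3] [538. 228.   0.]
{'time_s': 0.55, 'joints': array([-1.51039846e+00,  3.12914242e-01,  1.49772021e+00,  2.35639888e-05,
        1.33101236e+00, -2.23410119e-01]), 'dq': array([ 6.60871703e-04,  4.95399967e-04,  6.04172285e-05,  1.23326196e-04,
       -5.48544945e-04, -1.42225864e-03]), 'tau': array([-4.28691264e-04, -4.11985981e+01, -2.59807670e+01, -1.76893464e-04,
        5.41869249e-04,  6.30716045e-06]), 'eef_pos': array([ 146.99577181, -503.99794915,  231.27926761]), 'ee_rot': array([-2.60590877e-05,  9.89948908e-01,  1.41425454e-01,  1.36116397e-05]), 'force': array([-0.24968698, -0.03543467,  0.08253719]), 'wrist_torque': array([ 0.00375215, -0.001066  ,  0.01389249]), 'grip_force': 0.0, 'grip_width': 0.9974931958345936}
```

View pics/top1.png

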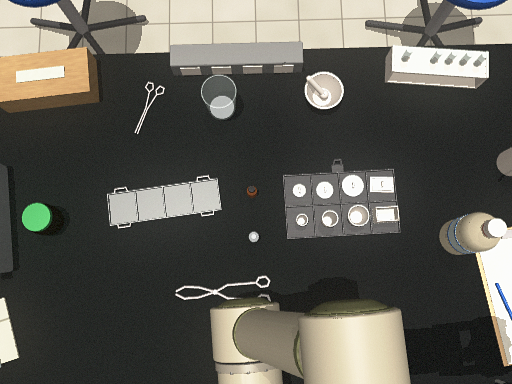

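The top view shows the tray at about (340,203), with small (302,220), tall (327,218), wide (357,215) and oblong (386,214) from left to right. The carrier is at (163,202), and the two bottles are at (252,190) and (254,237). I'll refine these positions from the depth data.

```bash
cat > top.py <<'E'
from h import *
W=np.load('top.npy'); p=np.load('topp.npy').astype(int)
c=ctrl.calibration('top'); print(c['fx'],np.array(c['view']).round(3).tolist())
Z=W[...,2]
m=(p.min(2)>110); m[:,:95]=0; m[:165]=0; m[232:]=0
# carrier
k=m.copy(); k[:,235:]=0
pts=W[k]; q=pts[(pts[:,2]<20)&(pts[:,2]>-10)]
def rect(mask):
    mm=cv2.morphologyEx(mask.astype(np.uint8),cv2.MORPH_CLOSE,np.ones((5,5)));mm=cv2.morphologyEx(mm,cv2.MORPH_OPEN,np.ones((13,13)))
    ct=max(cv2.findContours(mm,0,1)[0],key=cv2.contourArea)[:,0]
    V=np.linalg.inv(np.array(c['view'])); h=8
    r=np.c_[(ct[:,0]-c['cx'])/c['fx'],(ct[:,1]-c['cy'])/c['fy'],np.ones(len(ct))]@V[:3,:3].T
    P=V[:3,3]+r*((h-V[2,3])/r[:,2])[:,None]
    return cv2.minAreaRect(P[:,:2].astype(np.float32))
print('carrier',rect(k), len(q), np.percentile(q[:,2],[5,50,95]))
t=(p.max(2)>40); t[:,:275]=0;t[:,410:]=0;t[:160]=0;t[245:]=0
print('tray',rect(t))
# crucible tops
for n,(u,v),h in [('small',(302,220),37),('tall',(329,218),59),('wide',(358,215),39),('oblong',(387,214),39)]:
    s=np.zeros(Z.shape,bool); s[v-16:v+17,u-14:u+15]=1
    s&=(abs(Z-h)<9)
    x=W[s]; print(n,s.sum(),x[:,2].mean().round(1) if s.any() else '', cv2.minAreaRect(x[:,:2].astype(np.float32)) if s.any() else '', cv2.minEnclosingCircle(x[:,:2].astype(np.float32)) if s.any() else '')
E
python3 top.py
```

```text
481.51533291668466 [[-0.023, -1.0, -0.009, 5.69], [-0.985, 0.024, -0.168, 531.776], [0.168, 0.005, -0.986, 1129.678], [0.0, 0.0, 0.0, 1.0]]
carrier ((541.2034301757812, 222.5780029296875), (100.0504150390625, 282.220947265625), 6.9287004470825195) 3541 [ 0.03132456  4.26911661 10.93120661]
tray ((529.9149169921875, -228.77365112304688), (342.15289306640625, 214.2705841064453), 88.55077362060547)
small 45 36.6 ((482.9702453613281, -120.31305694580078), (27.200336456298828, 27.358165740966797), 88.23973083496094) ((482.98211669921875, -120.73033142089844), 14.6266450881958)
tall 83 57.8 ((482.0637512207031, -185.4420623779297), (36.43148422241211, 38.71947479248047), 86.72018432617188) ((481.97320556640625, -185.71438598632812), 19.807043075561523)
wide 104 38.2 ((489.70050048828125, -258.34619140625), (49.524078369140625, 50.83357238769531), 41.78083038330078) ((490.3001708984375, -258.3613586425781), 26.200984954833984)
oblong 126 37.4 ((492.9744567871094, -328.87030029296875), (36.496421813964844, 56.96452331542969), 2.0674357414245605) ((492.693115234375, -328.7269287109375), 32.18878936767578)
```

Emit:
send_rows([
  {"offset": [2.5, 2, 0], "spin": 0.1},
  {"offset": [5, 4, 0], "spin": 0.22},
  {"offset": [8, 6.5, 0], "spin": 0.34},
  {"offset": [11, 9, 0], "spin": 0.46},
  {"offset": [14, 11.5, 0], "spin": 0.58},
  {"offset": [17, 14, 0], "spin": 0.7},
  {"offset": [19.5, 16, 0], "spin": 0.8},
  {"offset": [20, 16.5, 0], "spin": 0.83},
], grip=0.85, squeeze=40)

```text
time_s: 1.22
eef_pos: [349.7, -336.2, 231.5]
ee_rot: [0.0, 0.847, 0.532, 0.0]
force: [-1.1, 0.1, 0.1]
grip_width: 0.849
grip_force: 0.0
```

Emit:
send_rows([
  {"offset": [2.5, 2, 0], "spin": 0.1},
  {"offset": [5, 4, 0], "spin": 0.2},
  {"offset": [8, 6.5, 0], "spin": 0.3},
  {"offset": [11, 9, 0], "spin": 0.4},
  {"offset": [13, 10.5, 0], "spin": 0.46},
  {"offset": [13.8, 11.4, 0], "spin": 0.497},
  {"offset": [13.8, 11.4, 0], "spin": 0.497},
])

```text
time_s: 1.8
eef_pos: [485.8, -223.8, 231.1]
ee_rot: [-0.0, 0.692, 0.722, 0.0]
force: [-1.1, -0.5, 0.7]
grip_width: 0.85
grip_force: 0.0
```

```bash
python3 - <<'E'
from h import *
s=ctrl.sense(); print(s['time_s'],s['eef_pos'],s['ee_rot'],s['grip_width'])
p,d=cap('wrist','pics/w1.png'); np.save('w1d.npy',d); np.save('w1p.npy',p)
c=ctrl.calibration('wrist'); print(c)
E
```

```text
1.8 [ 485.84265115 -223.79219807  231.05044067] [-1.99101857e-04  6.91595456e-01  7.22285043e-01  4.18552622e-05] 0.850344809616417
{'fx': 297.3186396354542, 'fy': 297.3186396354542, 'cx': 256.6978123832589, 'cy': 190.66120214835706, 'mount': array([[-7.65260354e-04, -9.57879050e-01, -2.87170926e-01,
         7.29548972e+01],
       [ 9.99999572e-01, -8.82490886e-04,  2.78786945e-04,
         1.33242584e+00],
       [-5.20469899e-04, -2.87170590e-01,  9.57879315e-01,
        -1.42446357e+02],
       [ 0.00000000e+00,  0.00000000e+00,  0.00000000e+00,
         1.00000000e+00]])}
```

View pics/w1.png

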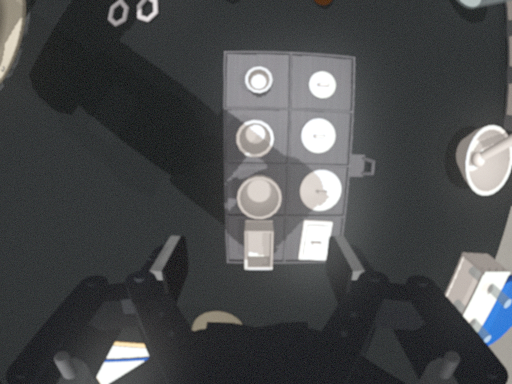

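In the wrist view the tray is upright in the image: small at (258,80), tall (255,138), wide (260,196) and oblong (259,245), with their lids to the right. I'll turn this into world coordinates.

```bash
cat >> h.py <<'E'
from scipy.spatial.transform import Rotation as R
def pose(s):
    T=np.eye(4); q=s['ee_rot']; T[:3,:3]=R.from_quat([q[1],q[2],q[3],q[0]]).as_matrix(); T[:3,3]=s['eef_pos']; return T
def wray(u,v):
    c=ctrl.calibration('wrist'); x=(u-c['cx'])/c['fx']; y=(v-c['cy'])/c['fy']; th=np.hypot(x,y); k=np.tan(th)/np.maximum(th,1e-9)
    return np.stack([x*k,y*k,np.ones_like(x)],-1)
def wcloud(d,s):
    v,u=np.mgrid[:384,:512]; P=wray(u*1.,v*1.)*d[...,None]
    M=pose(s)@ctrl.calibration('wrist')['mount']; return P@M[:3,:3].T+M[:3,3]
def onplane(u,v,h,s):
    M=pose(s)@ctrl.calibration('wrist')['mount']; r=wray(np.asarray(u,float),np.asarray(v,float))@M[:3,:3].T
    return M[:3,3]+r*((h-M[2,3])/r[...,2])[...,None]
def tops(d,s,objs):
    W=wcloud(d,s)
    for n,(x0,y0),h in objs:
        k=(abs(W[...,2]-h)<5)&(np.hypot(W[...,0]-x0,W[...,1]-y0)<36)
        x=W[k]
        if len(x)<20: print(n,'few',len(x)); continue
        f=x[:,:2].astype(np.float32)
        (cx,cy),r=cv2.minEnclosingCircle(f); print(n,len(x),'z',np.median(x[:,2]).round(1),'circ',round(cx,1),round(cy,1),round(r,1),'rect',[np.round(a,2) for a in cv2.minAreaRect(f)])
E
python3 - <<'E'
from h import *
s={'eef_pos':np.array([485.84265115,-223.79219807,231.05044067]),'ee_rot':np.array([-1.99e-04,6.91595456e-01,7.22285043e-01,4.18e-05])}
d=np.load('w1d.npy')
tops(d,s,[('small',(483,-120.5),37),('tall',(482,-185.5),59),('wide',(490,-258.4),39),('oblong',(493,-329),39)])
print('corners',onplane([223,355,343,227],[52,57,262,263],9,s).round(1).tolist())
E
```

```text
small 172 z 36.6 circ 485.1 -122.4 14.9 rect [array([ 484.96, -122.6 ]), array([27.89, 28.84]), np.float64(2.32)]
tall 316 z 58.6 circ 483.4 -187.0 20.0 rect [array([ 483.31, -186.59]), array([39.36, 37.67]), np.float64(2.96)]
wide 392 z 38.5 circ 491.5 -259.6 26.2 rect [array([ 491.51, -259.35]), array([51.71, 51.54]), np.float64(65.54)]
oblong 327 z 38.4 circ 494.2 -329.4 32.7 rect [array([ 494.54, -329.48]), array([35.43, 55.78]), np.float64(1.58)]
corners [[440.8, -87.3, 9.0], [603.6, -81.3, 9.0], [618.8, -362.8, 9.0], [451.4, -368.5, 9.0]]
```

Emit:
send_rows([
  {"offset": [0, 3.5, -2], "spin": 0},
  {"offset": [0, 7, -5], "spin": 0},
  {"offset": [0, 10.2, -8], "spin": 0},
  {"offset": [0, 10.2, -12], "spin": 0},
  {"offset": [0, 10.2, -15.5], "spin": 0},
  {"offset": [0, 10.2, -17.5], "spin": 0},
  {"offset": [0, 10.2, -17.5], "spin": 0},
], grip=0.58)

```text
time_s: 2.43
eef_pos: [482.1, -123.2, 52.7]
ee_rot: [-0.004, 0.694, 0.72, -0.001]
force: [-0.3, -1.0, -0.1]
grip_width: 0.58
grip_force: 0.0
```

Emit:
send_rows([
  {"offset": [0, 0, -1.5], "spin": 0},
  {"offset": [0, 0, -3], "spin": 0},
  {"offset": [0, 0, -4], "spin": 0},
  {"offset": [0, 0, -4.9], "spin": 0},
  {"offset": [0, 0, -4.9], "spin": 0},
  {"offset": [0, 0, -4.9], "spin": 0},
])

```text
time_s: 2.93
eef_pos: [485.1, -123.5, 7.8]
ee_rot: [0.0, 0.693, 0.721, 0.0]
force: [0.6, 0.0, -0.1]
grip_width: 0.579
grip_force: 0.0
```

```bash
python3 - <<'E'
from h import *
s=ctrl.sense(); print(s['time_s'],s['eef_pos'],s['force'],s['grip_width'])
p,d=cap('wrist','pics/w2.png')
tops(d,s,[('small',(485,-122),37)])
E
```

```text
2.9333 [ 485.13886357 -123.48404605    7.80635779] [ 0.57174873  0.04077982 -0.13573548] 0.5788723530822326
small 2159 z 36.4 circ 484.8 -116.6 35.6 rect [array([ 485.29, -121.79]), array([71. , 29.2]), np.float64(5.39)]
```

View pics/w2.png

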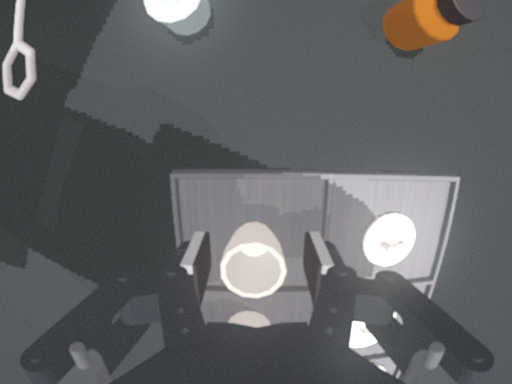

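The small crucible at (253,265) sits between the pads at (197,252) and (318,252). I'll close on it and lift.

Emit:
send_rows([
  {"offset": [0, 0, 0], "spin": 0},
  {"offset": [0, 0, 0], "spin": 0},
  {"offset": [0, 0, 0], "spin": 0},
  {"offset": [0, 0, 0], "spin": 0},
  {"offset": [0, 0, 0], "spin": 0},
  {"offset": [0, 0, 0], "spin": 0},
], grip=0.1, squeeze=40)

```text
time_s: 3.48
eef_pos: [485.3, -123.2, 8.0]
ee_rot: [0.001, 0.693, 0.721, 0.0]
force: [-2.1, -0.8, 6.8]
grip_width: 0.323
grip_force: 39.2
```

Emit:
send_rows([
  {"offset": [0, 0, 0.5], "spin": 0},
  {"offset": [0, 0, 1.5], "spin": 0},
  {"offset": [0, 0, 3.5], "spin": 0},
  {"offset": [0, 0, 6], "spin": 0},
  {"offset": [0, 0, 9], "spin": 0},
  {"offset": [0, 0, 11], "spin": 0},
  {"offset": [0, 0, 12], "spin": 0},
  {"offset": [0, 0, 12], "spin": 0},
])

```text
time_s: 4.15
eef_pos: [485.9, -123.3, 129.5]
ee_rot: [0.002, 0.693, 0.721, 0.001]
force: [0.1, 0.2, -0.2]
grip_width: 0.326
grip_force: 39.4
```

```bash
python3 - <<'E'
from h import *
s=ctrl.sense(); print(s['time_s'],s['eef_pos'],s['force'],s['grip_width'],s['grip_force'])
p,d=cap('wrist','pics/w3.png')
W=wcloud(d,s); x,y,z=s['eef_pos']
k=np.hypot(W[...,0]-x,W[...,1]-y)<14
print(np.percentile(W[k][:,2]-z,[50,90,99]))
E
```

```text
4.15 [ 485.85819839 -123.34952518  129.54509152] [ 0.06217463  0.15468102 -0.19198055] 0.32558515297176466 39.402559948293856
[74.10375747 93.19257113 96.74273319]
```

View pics/w3.png

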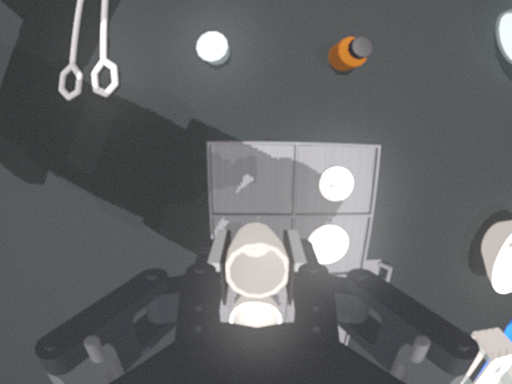

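Small is held upright with opening 0.326 and grip 39 N. Next I'll carry it over the carrier and measure the carrier from there.

Emit:
send_rows([
  {"offset": [0.3, 1.5, 1], "spin": 0},
  {"offset": [1, 4.5, 3], "spin": 0.02},
  {"offset": [1.5, 8, 5], "spin": 0.04},
  {"offset": [2, 12, 7], "spin": 0.06},
  {"offset": [2.7, 16, 8], "spin": 0.08},
  {"offset": [3.3, 20, 9], "spin": 0.08},
  {"offset": [4, 24, 10], "spin": 0.08},
  {"offset": [4.5, 28, 10], "spin": 0.08},
])

```text
time_s: 4.87
eef_pos: [529.9, 156.9, 227.3]
ee_rot: [0.0, 0.664, 0.748, 0.0]
force: [1.7, -1.5, -0.4]
grip_width: 0.323
grip_force: 39.4
```

Emit:
send_rows([
  {"offset": [0.3, 3, 0], "spin": 0},
  {"offset": [0.5, 5.5, 0], "spin": 0},
  {"offset": [0.5, 6.8, 0], "spin": 0},
  {"offset": [0.5, 6.8, 0], "spin": 0},
  {"offset": [0.5, 6.8, 0], "spin": 0},
])

```text
time_s: 5.28
eef_pos: [534.4, 222.5, 226.0]
ee_rot: [-0.001, 0.663, 0.748, -0.001]
force: [-0.1, -0.3, -0.4]
grip_width: 0.328
grip_force: 39.4
```

```bash
python3 - <<'E'
from h import *
s=ctrl.sense(); print(s['time_s'],s['eef_pos'],s['ee_rot'],s['grip_width'],s['grip_force'])
p,d=cap('wrist','pics/w4.png'); np.save('w4d.npy',d); np.save('w4p.npy',p); np.savez('w4s.npz',eef_pos=s['eef_pos'],ee_rot=s['ee_rot'])
E
```

```text
5.2833 [534.4187575  222.4854669  226.01960621] [-5.17183747e-04  6.63224306e-01  7.48419854e-01 -9.87466426e-04] 0.3275029478482057 39.425309061707594
```

View pics/w4.png

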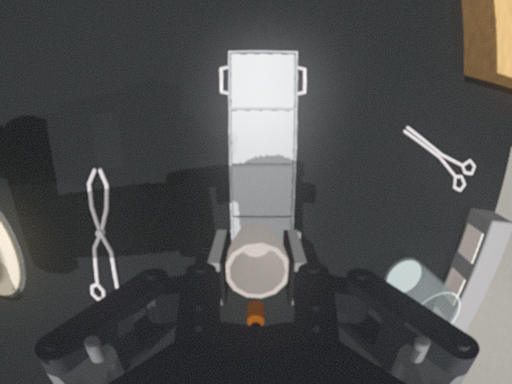

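The carrier runs down the picture centre: outer sides at columns 229 and 297, far end at row 52, ribs at rows 108, 163 and 216. I'll fit its frame from these.

```bash
python3 - <<'E'
from h import *
s=dict(np.load('w4s.npz')); p=np.load('w4p.npy'); g=cv2.GaussianBlur(p.astype(np.float32).mean(2),(3,3),0)
L=[];Rr=[]
for v in list(range(58,64))+list(range(100,215,3)):
    r=np.diff(g[v]); a=214+np.argmax(r[214:245]); b=280+np.argmin(r[280:310]); L.append((a+.5,v)); Rr.append((b+.5,v))
T=[]
for u in range(234,294,3):
    r=np.diff(g[:,u]); T.append((u,40+np.argmax(r[40:60])+.5))
def line(P):
    P=np.array(P); X=onplane(P[:,0],P[:,1],9,s)[:,:2]; vx,vy,x,y=cv2.fitLine(X.astype(np.float32),cv2.DIST_HUBER,0,.01,.01).ravel()
    return np.array([vx,vy]),np.array([x,y])
l,r,t=line(L),line(Rr),line(T)
for d,o in (l,r,t): print(d,o,'yaw', np.arctan2(d[1],d[0]))
yd=l[0]*np.sign(l[0][1])+r[0]*np.sign(r[0][1]); yd/=np.linalg.norm(yd); xd=np.array([yd[1],-yd[0]])
xl,xr=l[1]@xd,r[1]@xd; yt=t[1]@yd
print('width',xr-xl,'yaw',np.arctan2(-yd[0],yd[1]))
cc=(xl+xr)/2*xd
ribs=onplane([263,263,263],[108,163,216],9,s)[:,:2]@yd; print('ribs from left end',yt-ribs)
C=cc+(yt-141.5)*yd; print('centre',C,[ (C+k*yd).round(1).tolist() for k in (105,35,-35,-105)])
E
```

```text
[ 0.11775167 -0.99304307] [498.8509  233.66914] yaw -1.4527708
[ 0.12013728 -0.99275726] [582.65155 237.6182 ] yaw -1.4503682
[0.99248666 0.12235284] [523.0699  361.66843] yaw 0.1226602
width 83.675415 yaw 0.119226836
ribs from left end [ 71.56771007 139.01995777 208.95302577]
centre [542.4482  221.47815] [[530.0, 325.70001220703125], [538.2999877929688, 256.20001220703125], [546.5999755859375, 186.6999969482422], [554.9000244140625, 117.19999694824219]]
```

Emit:
send_rows([
  {"offset": [-0.2, 3, -1], "spin": 0},
  {"offset": [-0.4, 6.5, -4], "spin": 0},
  {"offset": [-0.5, 9.5, -8], "spin": 0},
  {"offset": [-0.5, 10.1, -12], "spin": 0},
  {"offset": [-0.5, 10.1, -16], "spin": 0},
  {"offset": [-0.5, 10.1, -18.5], "spin": 0},
  {"offset": [-0.5, 10.1, -20], "spin": 0},
  {"offset": [-0.5, 10.1, -20], "spin": 0},
])

```text
time_s: 6.0
eef_pos: [528.1, 321.5, 23.1]
ee_rot: [-0.002, 0.664, 0.748, -0.003]
force: [0.1, 0.3, -0.7]
grip_width: 0.323
grip_force: 39.4
```

Emit:
send_rows([
  {"offset": [0, 0, -0.7], "spin": 0},
  {"offset": [0, 0, -1.2], "spin": 0},
  {"offset": [0, 0, -1.5], "spin": 0},
  {"offset": [0, 0, -1.7], "spin": 0},
  {"offset": [0, 0, -1.7], "spin": 0},
  {"offset": [0, 0, -1.7], "spin": 0},
])

```text
time_s: 6.5
eef_pos: [530.0, 323.9, 10.8]
ee_rot: [0.0, 0.663, 0.748, 0.0]
force: [-0.3, 0.8, 0.0]
grip_width: 0.322
grip_force: 39.4
```

Emit:
send_rows([
  {"offset": [0, 0.1, -0.1], "spin": 0},
  {"offset": [0, 0.1, -0.2], "spin": 0},
  {"offset": [0, 0.1, -0.2], "spin": 0},
  {"offset": [0, 0.1, -0.2], "spin": 0},
])

```text
time_s: 6.83
eef_pos: [529.7, 325.0, 8.3]
ee_rot: [-0.0, 0.663, 0.748, 0.0]
force: [-0.5, -0.2, 0.9]
grip_width: 0.323
grip_force: 39.4
```

Emit:
send_rows([
  {"offset": [0, 0, -0.05], "spin": 0},
  {"offset": [0, 0, -0.1], "spin": 0},
  {"offset": [0, 0, -0.1], "spin": 0},
])

```text
time_s: 7.08
eef_pos: [529.8, 325.0, 8.0]
ee_rot: [0.0, 0.663, 0.748, 0.0]
force: [-2.9, -0.4, 6.9]
grip_width: 0.324
grip_force: 40.2
```

It is resting on the floor, so I'll release.

Emit:
send_rows([
  {"offset": [0, 0, 0.05], "spin": 0},
  {"offset": [0, 0, 0.05], "spin": 0},
  {"offset": [0, 0, 0.05], "spin": 0},
], grip=0.4, squeeze=20)

```text
time_s: 7.33
eef_pos: [529.7, 324.9, 7.7]
ee_rot: [-0.0, 0.663, 0.748, -0.0]
force: [0.3, 0.6, 0.0]
grip_width: 0.402
grip_force: 0.0
```

Emit:
send_rows([
  {"offset": [0, 0, 0], "spin": 0},
  {"offset": [0, 0, 0], "spin": 0},
  {"offset": [0, 0, 0], "spin": 0},
], grip=0.58)

```text
time_s: 7.58
eef_pos: [529.7, 324.9, 7.6]
ee_rot: [-0.0, 0.663, 0.748, -0.0]
force: [0.1, 0.8, -0.3]
grip_width: 0.579
grip_force: 0.0
```

Emit:
send_rows([
  {"offset": [0, 0, 1], "spin": 0},
  {"offset": [0, 0, 3], "spin": 0},
  {"offset": [0, 0, 6], "spin": 0},
  {"offset": [0, 0, 10], "spin": 0},
  {"offset": [0, 0, 13], "spin": 0},
  {"offset": [0, 0, 14], "spin": 0},
  {"offset": [0, 0, 14], "spin": 0},
])

```text
time_s: 8.17
eef_pos: [530.8, 325.4, 151.4]
ee_rot: [0.001, 0.663, 0.748, 0.003]
force: [0.8, 0.1, -0.7]
grip_width: 0.578
grip_force: 0.0
```

```bash
cat >> h.py <<'E'
C=np.array([542.4,221.5]); YD=np.array([-np.sin(.12),np.cos(.12)]); XD=np.array([YD[1],-YD[0]])
E
python3 - <<'E'
from h import *
s=ctrl.sense(); print(s['time_s'],s['eef_pos'],s['ee_rot'],s['grip_width'])
p,d=cap('wrist','pics/w5.png')
tops(d,s,[('small',(530,325.7),37)])
E
```

```text
8.1667 [530.82161119 325.37632482 151.37893717] [0.00140251 0.6634053  0.74825409 0.00269333] 0.5775820172513336
small 313 z 36.4 circ 529.7 326.1 14.9 rect [array([529.78, 326.19]), array([28.55, 29.01]), np.float64(12.85)]
```

View pics/w5.png

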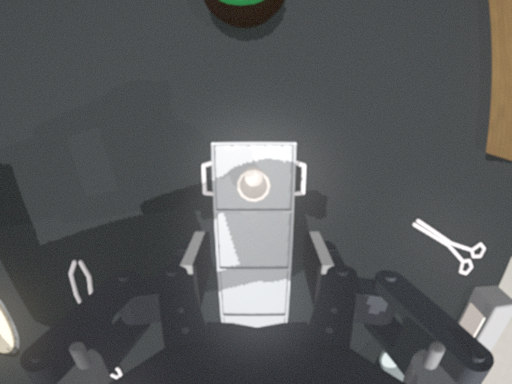

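Small stands at (529.7, 326.1), within 0.5 mm of its target. Next is tall.

Emit:
send_rows([
  {"offset": [-0.2, -2, 0], "spin": 0},
  {"offset": [-0.6, -5.5, 0], "spin": -0.01},
  {"offset": [-1, -9.5, 0], "spin": -0.02},
  {"offset": [-1.4, -13.5, 0], "spin": -0.03},
  {"offset": [-1.8, -17.5, 0], "spin": -0.04},
  {"offset": [-2.2, -21.5, 0], "spin": -0.05},
  {"offset": [-2.6, -25.5, 0], "spin": -0.06},
  {"offset": [-3, -29.5, 0], "spin": -0.07},
], grip=0.7, squeeze=40)

```text
time_s: 8.88
eef_pos: [498.2, 28.3, 146.0]
ee_rot: [-0.001, 0.689, 0.724, -0.001]
force: [0.7, -0.1, 0.6]
grip_width: 0.701
grip_force: 0.0
```

Emit:
send_rows([
  {"offset": [-0.4, -4, 0], "spin": -0.01},
  {"offset": [-0.8, -8, 0], "spin": -0.01},
  {"offset": [-1.2, -12, 0], "spin": -0.01},
  {"offset": [-1.5, -16, -1], "spin": -0.01},
  {"offset": [-1.7, -19.5, -2], "spin": -0.01},
  {"offset": [-1.7, -21.7, -3], "spin": -0.01},
  {"offset": [-1.7, -21.7, -3], "spin": -0.01},
  {"offset": [-1.7, -21.7, -3], "spin": -0.01},
])

```text
time_s: 9.55
eef_pos: [481.6, -187.2, 115.7]
ee_rot: [-0.002, 0.694, 0.72, -0.0]
force: [0.1, 0.8, 0.6]
grip_width: 0.701
grip_force: 0.0
```

```bash
python3 - <<'E'
from h import *
s=ctrl.sense(); print(s['time_s'],s['eef_pos'],s['ee_rot'],s['grip_width'])
p,d=cap('wrist'); tops(d,s,[('tall',(483,-187),59),('wide',(491,-259.5),39)])
E
```

```text
9.55 [ 481.56764811 -187.1608399   115.68356945] [-2.19059653e-03  6.93563728e-01  7.20391882e-01 -3.04691384e-04] 0.7013912267592539
tall 804 z 58.5 circ 483.4 -187.0 20.0 rect [array([ 483.47, -186.92]), array([39.08, 39.18]), np.float64(18.91)]
wide 775 z 38.3 circ 492.0 -259.6 27.2 rect [array([ 491.8 , -259.75]), array([52.27, 52.3 ]), np.float64(54.45)]
```

Emit:
send_rows([
  {"offset": [0.05, 0, -2], "spin": 0},
  {"offset": [0.05, 0, -4.5], "spin": 0},
  {"offset": [0.05, 0, -6.5], "spin": 0},
  {"offset": [0.05, 0, -8], "spin": 0},
  {"offset": [0.05, 0, -9], "spin": 0},
  {"offset": [0.05, 0, -9.3], "spin": 0},
  {"offset": [0.05, 0, -9.3], "spin": 0},
  {"offset": [0.05, 0, -9.3], "spin": 0},
])

```text
time_s: 10.27
eef_pos: [483.7, -186.9, 25.5]
ee_rot: [0.001, 0.693, 0.721, 0.0]
force: [0.1, 0.9, -0.3]
grip_width: 0.701
grip_force: 0.0
```

Emit:
send_rows([
  {"offset": [0, 0, 0], "spin": 0},
  {"offset": [0, 0, 0], "spin": 0},
  {"offset": [0, 0, 0], "spin": 0},
  {"offset": [0, 0, 0], "spin": 0},
  {"offset": [0, 0, 0], "spin": 0},
  {"offset": [0, 0, 0], "spin": 0},
], grip=0.2)

```text
time_s: 10.77
eef_pos: [483.6, -187.4, 25.7]
ee_rot: [0.001, 0.693, 0.721, 0.0]
force: [-2.9, 1.4, 5.9]
grip_width: 0.438
grip_force: 39.6
```

Emit:
send_rows([
  {"offset": [0, 0, 0.5], "spin": 0},
  {"offset": [0, 0, 1.5], "spin": 0},
  {"offset": [0, 0, 3.5], "spin": 0},
  {"offset": [0, 0, 6], "spin": 0},
  {"offset": [0, 0, 9], "spin": 0},
  {"offset": [0, 0, 11], "spin": 0},
  {"offset": [0, 0, 12], "spin": 0},
  {"offset": [0, 0, 12], "spin": 0},
])

```text
time_s: 11.43
eef_pos: [484.0, -187.6, 147.1]
ee_rot: [0.002, 0.693, 0.721, 0.0]
force: [-0.1, 1.1, -0.0]
grip_width: 0.442
grip_force: 40.2
```

```bash
python3 - <<'E'
from h import *
s=ctrl.sense(); print(s['time_s'],s['eef_pos'],s['ee_rot'],s['grip_width'],s['grip_force'])
p,d=cap('wrist','pics/w6.png')
E
```

```text
11.4333 [ 483.9896287  -187.5869215   147.12285071] [2.14527549e-03 6.92803731e-01 7.21122911e-01 3.67932307e-04] 0.441998160439323 40.18299135030247
```

View pics/w6.png

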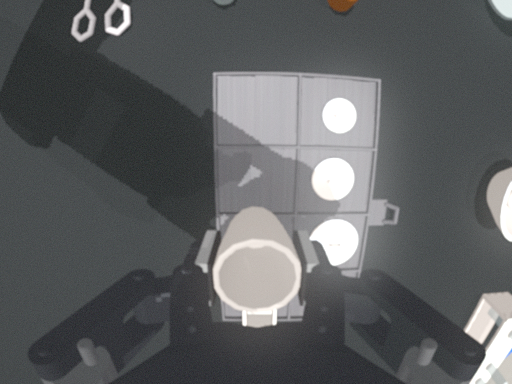

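Tall is held upright; its rim is at (257,275). Carrying it to slot 2.

Emit:
send_rows([
  {"offset": [0.2, 1.5, 0], "spin": 0},
  {"offset": [0.5, 4.5, 0], "spin": 0.02},
  {"offset": [1, 8, 0], "spin": 0.04},
  {"offset": [1.5, 12, 0], "spin": 0.06},
  {"offset": [2, 16, 0], "spin": 0.077},
  {"offset": [2.5, 20, 0], "spin": 0.077},
  {"offset": [3, 24, 0], "spin": 0.077},
  {"offset": [3.5, 28, 0], "spin": 0.077},
])

```text
time_s: 12.15
eef_pos: [517.3, 94.9, 143.1]
ee_rot: [-0.001, 0.665, 0.747, -0.001]
force: [1.1, -0.3, -0.6]
grip_width: 0.446
grip_force: 40.2
```

Emit:
send_rows([
  {"offset": [0.5, 4, 0], "spin": 0},
  {"offset": [1, 8, 0], "spin": 0},
  {"offset": [1.5, 12, -1], "spin": 0},
  {"offset": [1.9, 15, -3], "spin": 0},
  {"offset": [1.95, 16.4, -6], "spin": 0},
  {"offset": [1.95, 16.4, -9], "spin": 0},
  {"offset": [1.95, 16.4, -10.5], "spin": 0},
  {"offset": [1.95, 16.4, -10.5], "spin": 0},
])

```text
time_s: 12.82
eef_pos: [534.6, 256.4, 34.3]
ee_rot: [-0.003, 0.664, 0.747, -0.004]
force: [-0.2, 0.4, -0.3]
grip_width: 0.445
grip_force: 40.2
```

Emit:
send_rows([
  {"offset": [0, 0, 0], "spin": 0},
  {"offset": [0, 0, 0], "spin": 0},
  {"offset": [0, 0, 0], "spin": 0},
])

```text
time_s: 13.07
eef_pos: [538.4, 256.9, 41.0]
ee_rot: [0.001, 0.665, 0.747, 0.001]
force: [-0.1, -0.2, -0.2]
grip_width: 0.442
grip_force: 40.2
```

Bottom should be about 18 mm above the bench, so I'll lower to just above contact.

Emit:
send_rows([
  {"offset": [0, -0.07, -0.6], "spin": 0},
  {"offset": [0, -0.07, -1.1], "spin": 0},
  {"offset": [0, -0.07, -1.4], "spin": 0},
  {"offset": [0, -0.07, -1.4], "spin": 0},
  {"offset": [0, -0.07, -1.4], "spin": 0},
])

```text
time_s: 13.48
eef_pos: [537.8, 256.2, 25.8]
ee_rot: [0.0, 0.665, 0.747, 0.0]
force: [-0.0, -0.5, 0.5]
grip_width: 0.439
grip_force: 40.5
```

Emit:
send_rows([
  {"offset": [0, 0, -0.05], "spin": 0},
  {"offset": [0, 0, -0.1], "spin": 0},
  {"offset": [0, 0, -0.1], "spin": 0},
  {"offset": [0, 0, -0.1], "spin": 0},
])

```text
time_s: 13.82
eef_pos: [537.8, 256.3, 25.7]
ee_rot: [0.0, 0.664, 0.747, 0.0]
force: [-4.0, -0.5, 9.8]
grip_width: 0.443
grip_force: 41.5
```

Emit:
send_rows([
  {"offset": [0, 0, 0.1], "spin": 0},
  {"offset": [0, 0, 0.1], "spin": 0},
  {"offset": [0, 0, 0.1], "spin": 0},
], grip=0.51, squeeze=20)

```text
time_s: 14.07
eef_pos: [537.7, 256.2, 25.6]
ee_rot: [-0.0, 0.665, 0.747, -0.0]
force: [0.8, 0.0, -0.3]
grip_width: 0.514
grip_force: 0.0
```

Emit:
send_rows([
  {"offset": [0, 0, 0], "spin": 0},
  {"offset": [0, 0, 0], "spin": 0},
  {"offset": [0, 0, 0], "spin": 0},
], grip=0.7)

```text
time_s: 14.32
eef_pos: [537.7, 256.2, 25.6]
ee_rot: [-0.0, 0.665, 0.747, -0.0]
force: [-0.3, 1.1, -0.7]
grip_width: 0.704
grip_force: 0.0
```

Emit:
send_rows([
  {"offset": [0, 0, 1], "spin": 0},
  {"offset": [0, 0, 3], "spin": 0},
  {"offset": [0, 0, 6], "spin": 0},
  {"offset": [0, 0, 10], "spin": 0},
  {"offset": [0, 0, 12], "spin": 0},
  {"offset": [0, 0, 13], "spin": 0},
  {"offset": [0, 0, 13], "spin": 0},
])

```text
time_s: 14.9
eef_pos: [538.5, 256.4, 158.2]
ee_rot: [0.001, 0.665, 0.747, 0.002]
force: [-0.1, 0.2, 0.8]
grip_width: 0.703
grip_force: 0.0
```

```bash
python3 - <<'E'
from h import *
s=ctrl.sense(); print(s['time_s'],s['eef_pos'],s['ee_rot'],s['grip_width'])
p,d=cap('wrist','pics/w7.png'); tops(d,s,[('small',(530,325.7),37),('tall',(538.3,256.2),59)])
E
```

```text
14.9 [538.49951912 256.42189984 158.21332056] [0.00119256 0.66453004 0.74725854 0.00175603] 0.7029568388195113
small 294 z 36.7 circ 530.2 325.8 15.0 rect [array([530.3 , 326.21]), array([29.02, 28.59]), np.float64(6.34)]
tall 546 z 58.5 circ 537.6 256.6 19.9 rect [array([537.6 , 256.68]), array([38.54, 39.44]), np.float64(4.94)]
```

Tall is placed at (537.6, 256.6). Next is wide.

Emit:
send_rows([
  {"offset": [-0.2, -2, 0], "spin": 0},
  {"offset": [-0.6, -5.5, 0], "spin": -0.01},
  {"offset": [-1, -9.5, 0], "spin": -0.02},
  {"offset": [-1.4, -13.5, 0], "spin": -0.03},
  {"offset": [-1.8, -17.5, 0], "spin": -0.04},
  {"offset": [-2.2, -21.5, 0], "spin": -0.05},
  {"offset": [-2.6, -25.5, 0], "spin": -0.06},
  {"offset": [-3, -29.5, 0], "spin": -0.077},
], grip=0.77, squeeze=40)

```text
time_s: 15.62
eef_pos: [506.2, -40.3, 153.8]
ee_rot: [-0.002, 0.693, 0.721, -0.001]
force: [0.8, 0.2, 0.2]
grip_width: 0.771
grip_force: 0.0
```

Emit:
send_rows([
  {"offset": [-0.4, -4, 0], "spin": 0},
  {"offset": [-0.8, -8, 0], "spin": 0},
  {"offset": [-1.2, -12, 0], "spin": 0},
  {"offset": [-1.5, -16, -1], "spin": 0},
  {"offset": [-1.65, -19.5, -3], "spin": 0},
  {"offset": [-1.65, -22.1, -5], "spin": 0},
  {"offset": [-1.65, -22.1, -6.5], "spin": 0},
  {"offset": [-1.65, -22.1, -6.5], "spin": 0},
])

```text
time_s: 16.28
eef_pos: [488.7, -259.4, 85.7]
ee_rot: [-0.005, 0.694, 0.72, -0.0]
force: [0.3, 1.0, -0.5]
grip_width: 0.767
grip_force: 0.0
```

Emit:
send_rows([
  {"offset": [0, 0, 0], "spin": 0},
  {"offset": [0, 0, 0], "spin": 0},
  {"offset": [0, 0, 0], "spin": 0},
])

```text
time_s: 16.53
eef_pos: [491.7, -259.2, 91.5]
ee_rot: [0.001, 0.692, 0.722, 0.0]
force: [0.2, 0.7, 0.0]
grip_width: 0.773
grip_force: 0.0
```

```bash
python3 - <<'E'
from h import *
s=ctrl.sense(); print(s['time_s'],s['eef_pos'],s['ee_rot'],s['grip_width'])
p,d=cap('wrist','pics/w8.png'); tops(d,s,[('wide',(491.7,-259.5),39),('oblong',(494.4,-329.4),39)])
E
```

```text
16.5333 [ 491.66609636 -259.18376072   91.52370807] [5.20735680e-04 6.92378214e-01 7.21534569e-01 5.67949709e-05] 0.7729406042218601
wide 1131 z 38.4 circ 491.2 -259.9 26.7 rect [array([ 491.69, -259.65]), array([51.74, 52.81]), np.float64(31.26)]
oblong 866 z 38.2 circ 494.7 -330.0 32.9 rect [array([ 494.21, -329.74]), array([36.46, 57.44]), np.float64(1.02)]
```

View pics/w8.png

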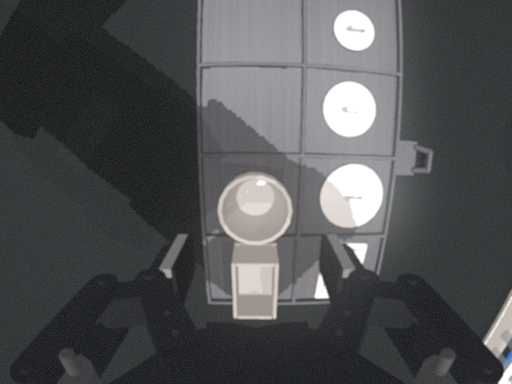

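Wide (255,208) is centred between the fingers, and its lid at (351,196) is clear to the right. I'll narrow the opening a little and descend.

Emit:
send_rows([
  {"offset": [0, -0.05, -2], "spin": 0},
  {"offset": [0, -0.05, -4], "spin": 0},
  {"offset": [0, -0.05, -6], "spin": 0},
  {"offset": [0, -0.05, -7.3], "spin": 0},
  {"offset": [0, -0.05, -8.2], "spin": 0},
  {"offset": [0, -0.05, -8.4], "spin": 0},
  {"offset": [0, -0.05, -8.4], "spin": 0},
  {"offset": [0, -0.05, -8.4], "spin": 0},
], grip=0.73)

```text
time_s: 17.25
eef_pos: [491.7, -260.5, 7.7]
ee_rot: [0.001, 0.693, 0.721, 0.0]
force: [0.0, -0.4, 0.9]
grip_width: 0.73
grip_force: 0.0
```

Emit:
send_rows([
  {"offset": [0, 0, 0], "spin": 0},
  {"offset": [0, 0, 0], "spin": 0},
  {"offset": [0, 0, 0], "spin": 0},
  {"offset": [0, 0, 0], "spin": 0},
  {"offset": [0, 0, 0], "spin": 0},
], grip=0.4)

```text
time_s: 17.67
eef_pos: [491.8, -260.7, 8.1]
ee_rot: [0.001, 0.693, 0.721, 0.0]
force: [-0.7, 1.5, 6.1]
grip_width: 0.588
grip_force: 41.6
```

Emit:
send_rows([
  {"offset": [0, 0, 0.5], "spin": 0},
  {"offset": [0, 0, 1.5], "spin": 0},
  {"offset": [0, 0, 3.5], "spin": 0},
  {"offset": [0, 0, 6], "spin": 0},
  {"offset": [0, 0, 9], "spin": 0},
  {"offset": [0, 0, 11], "spin": 0},
  {"offset": [0, 0, 12], "spin": 0},
  {"offset": [0, 0, 12], "spin": 0},
])

```text
time_s: 18.33
eef_pos: [492.0, -260.9, 129.4]
ee_rot: [0.002, 0.693, 0.721, 0.0]
force: [0.4, -0.5, -1.2]
grip_width: 0.588
grip_force: 41.6
```

```bash
python3 - <<'E'
from h import *
s=ctrl.sense(); print(s['time_s'],s['eef_pos'],s['ee_rot'],s['grip_width'],s['grip_force'])
p,d=cap('wrist','pics/w9.png')
E
```

```text
18.3333 [ 492.00178763 -260.91198998  129.35652857] [2.29320420e-03 6.92795684e-01 7.21130265e-01 1.51717298e-04] 0.5882884851022774 41.622083443799056
```

View pics/w9.png

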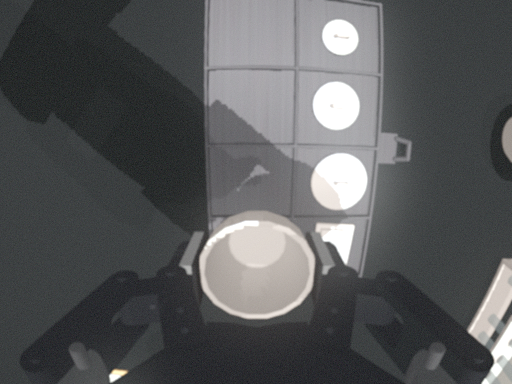

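Wide is held level. Carrying it to slot 3.

Emit:
send_rows([
  {"offset": [0.2, 1.5, 0.5], "spin": 0},
  {"offset": [0.5, 4.5, 1], "spin": 0.02},
  {"offset": [1, 8, 1], "spin": 0.04},
  {"offset": [1.5, 12, 1], "spin": 0.06},
  {"offset": [2, 16, 1], "spin": 0.077},
  {"offset": [2.5, 20, 1], "spin": 0.077},
  {"offset": [3, 24, 1], "spin": 0.077},
  {"offset": [3.5, 28, 1], "spin": 0.077},
])

```text
time_s: 19.05
eef_pos: [525.1, 22.5, 135.6]
ee_rot: [-0.001, 0.664, 0.747, -0.001]
force: [0.5, 0.3, 0.3]
grip_width: 0.588
grip_force: 41.6
```

Emit:
send_rows([
  {"offset": [0.5, 4, 0], "spin": 0},
  {"offset": [1, 8, 0], "spin": 0},
  {"offset": [1.5, 12, 0], "spin": 0},
  {"offset": [1.9, 15, -2], "spin": 0},
  {"offset": [2, 16.7, -5], "spin": 0},
  {"offset": [2, 16.7, -8.5], "spin": 0},
  {"offset": [2, 16.7, -10], "spin": 0},
  {"offset": [2, 16.7, -10], "spin": 0},
])

```text
time_s: 19.72
eef_pos: [542.6, 187.3, 31.8]
ee_rot: [-0.003, 0.664, 0.748, -0.004]
force: [0.2, -0.6, -0.3]
grip_width: 0.586
grip_force: 41.7
```

Emit:
send_rows([
  {"offset": [0, 0, 0], "spin": 0},
  {"offset": [0, 0, 0], "spin": 0},
  {"offset": [0, 0, 0], "spin": 0},
  {"offset": [0, 0, 0], "spin": 0},
])

```text
time_s: 20.05
eef_pos: [546.8, 186.7, 38.0]
ee_rot: [0.001, 0.665, 0.747, 0.001]
force: [0.4, -0.5, -0.7]
grip_width: 0.59
grip_force: 41.8
```

Emit:
send_rows([
  {"offset": [0, -0.05, -1], "spin": 0},
  {"offset": [0, -0.05, -1.9], "spin": 0},
  {"offset": [0, -0.05, -2.5], "spin": 0},
  {"offset": [0, -0.05, -2.9], "spin": 0},
  {"offset": [0, -0.05, -2.9], "spin": 0},
  {"offset": [0, -0.05, -2.9], "spin": 0},
])

```text
time_s: 20.55
eef_pos: [546.0, 186.2, 8.0]
ee_rot: [-0.0, 0.664, 0.747, -0.0]
force: [-4.6, -1.7, 9.1]
grip_width: 0.59
grip_force: 42.5
```

Emit:
send_rows([
  {"offset": [0, 0, -0.05], "spin": 0},
  {"offset": [0, 0, -0.1], "spin": 0},
  {"offset": [0, 0, -0.1], "spin": 0},
  {"offset": [0, 0, -0.1], "spin": 0},
])

```text
time_s: 20.88
eef_pos: [546.0, 186.2, 8.0]
ee_rot: [-0.0, 0.664, 0.747, -0.0]
force: [-8.1, -2.3, 17.9]
grip_width: 0.587
grip_force: 43.2
```

Firm contact (18 N). I'll back off to relieve the force, then release.

Emit:
send_rows([
  {"offset": [0, 0, 0.1], "spin": 0},
  {"offset": [0, 0, 0.15], "spin": 0},
  {"offset": [0, 0, 0.15], "spin": 0},
])

```text
time_s: 21.13
eef_pos: [546.2, 186.2, 8.1]
ee_rot: [-0.0, 0.665, 0.747, -0.0]
force: [-2.0, -0.1, 3.9]
grip_width: 0.593
grip_force: 42.0
```

Emit:
send_rows([
  {"offset": [0, 0, 0], "spin": 0},
  {"offset": [0, 0, 0], "spin": 0},
  {"offset": [0, 0, 0], "spin": 0},
], grip=0.63, squeeze=20)

```text
time_s: 21.38
eef_pos: [546.1, 186.2, 7.9]
ee_rot: [-0.0, 0.665, 0.747, -0.0]
force: [-0.4, 0.2, 0.4]
grip_width: 0.629
grip_force: 0.0
```

Emit:
send_rows([
  {"offset": [0, 0, 0], "spin": 0},
  {"offset": [0, 0, 0], "spin": 0},
  {"offset": [0, 0, 0], "spin": 0},
], grip=0.75)

```text
time_s: 21.63
eef_pos: [546.2, 186.2, 8.2]
ee_rot: [-0.0, 0.665, 0.747, -0.0]
force: [-0.4, 0.0, 0.0]
grip_width: 0.747
grip_force: 0.0
```

Emit:
send_rows([
  {"offset": [0, 0, 1], "spin": 0},
  {"offset": [0, 0, 3], "spin": 0},
  {"offset": [0, 0, 6], "spin": 0},
  {"offset": [0, 0, 10], "spin": 0},
  {"offset": [0, 0, 13], "spin": 0},
  {"offset": [0, 0, 14.5], "spin": 0},
  {"offset": [0, 0, 14.5], "spin": 0},
])

```text
time_s: 22.22
eef_pos: [547.8, 186.5, 158.1]
ee_rot: [0.003, 0.664, 0.747, 0.003]
force: [0.6, 0.8, 0.9]
grip_width: 0.755
grip_force: 0.0
```

```bash
python3 - <<'E'
from h import *
s=ctrl.sense(); print(s['time_s'],s['eef_pos'],s['ee_rot'],s['grip_width'])
p,d=cap('wrist','pics/w10.png'); tops(d,s,[('small',(530,325.7),37),('tall',(538.3,256.2),59),('wide',(546.6,186.7),39)])
E
```

```text
22.2167 [547.78802119 186.47674875 158.05182683] [0.00255064 0.66449807 0.74727997 0.00290893] 0.7546990082273738
small 310 z 36.6 circ 530.1 325.7 15.1 rect [array([530.09, 325.83]), array([29.26, 28.46]), np.float64(79.27)]
tall 579 z 58.6 circ 538.0 256.5 19.9 rect [array([537.92, 256.7 ]), array([39.52, 38.49]), np.float64(52.39)]
wide 648 z 38.5 circ 547.1 187.4 26.3 rect [array([547.3 , 187.46]), array([51.87, 52.02]), np.float64(18.91)]
```

Three are placed. Last is the oblong dish.

Emit:
send_rows([
  {"offset": [-0.2, -2, 0], "spin": 0},
  {"offset": [-0.6, -5.5, 0], "spin": -0.01},
  {"offset": [-1, -9.5, 0], "spin": -0.02},
  {"offset": [-1.4, -13.5, 0], "spin": -0.03},
  {"offset": [-1.8, -17.5, 0], "spin": -0.04},
  {"offset": [-2.2, -21.5, 0], "spin": -0.05},
  {"offset": [-2.6, -25.5, 0], "spin": -0.06},
  {"offset": [-3, -29.5, 0], "spin": -0.083},
], grip=0.6, squeeze=40)

```text
time_s: 22.93
eef_pos: [515.1, -110.4, 152.3]
ee_rot: [-0.001, 0.695, 0.719, -0.0]
force: [1.5, -0.5, 0.1]
grip_width: 0.602
grip_force: 0.0
```

Emit:
send_rows([
  {"offset": [-0.4, -4, 0], "spin": 0},
  {"offset": [-0.8, -8, 0], "spin": 0},
  {"offset": [-1.2, -12, 0], "spin": 0},
  {"offset": [-1.6, -16, -1], "spin": 0},
  {"offset": [-2, -19.5, -3], "spin": 0},
  {"offset": [-2.2, -22.1, -5], "spin": 0},
  {"offset": [-2.2, -22.1, -6.5], "spin": 0},
  {"offset": [-2.2, -22.1, -6.5], "spin": 0},
])

```text
time_s: 23.6
eef_pos: [492.0, -329.5, 83.7]
ee_rot: [-0.004, 0.696, 0.718, 0.0]
force: [-0.4, 0.8, 0.1]
grip_width: 0.604
grip_force: 0.0
```

Emit:
send_rows([
  {"offset": [0, 0, 0], "spin": 0},
  {"offset": [0, 0, 0], "spin": 0},
  {"offset": [0, 0, 0], "spin": 0},
])

```text
time_s: 23.85
eef_pos: [494.8, -329.3, 89.4]
ee_rot: [0.001, 0.695, 0.719, -0.0]
force: [0.5, 0.6, 0.5]
grip_width: 0.602
grip_force: 0.0
```

```bash
python3 - <<'E'
from h import *
s=ctrl.sense(); print(s['time_s'],s['eef_pos'],s['ee_rot'],s['grip_width'])
p,d=cap('wrist','pics/w11.png'); tops(d,s,[('oblong',(494.4,-329.4),39)])
E
```

```text
23.85 [ 494.80789724 -329.28963713   89.39586724] [ 7.76659823e-04  6.94560614e-01  7.19433771e-01 -4.17202791e-06] 0.6022736187481658
oblong 1165 z 38.3 circ 494.2 -329.8 32.6 rect [array([ 494.1, -329.9]), array([36.19, 56.21]), np.float64(1.96)]
```

View pics/w11.png

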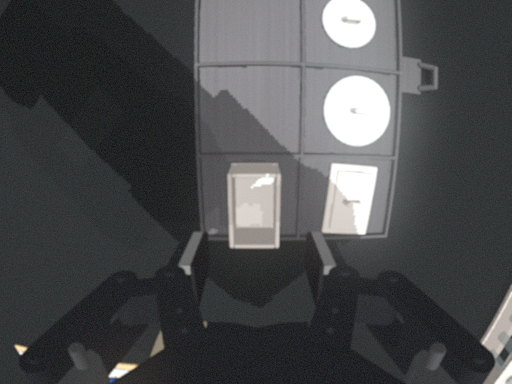

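The oblong dish at (255,205) is square to the fingers. I'll descend and grasp it.

Emit:
send_rows([
  {"offset": [-0.05, -0.05, -2], "spin": 0},
  {"offset": [-0.05, -0.05, -4], "spin": 0},
  {"offset": [-0.05, -0.05, -6], "spin": 0},
  {"offset": [-0.05, -0.05, -7.3], "spin": 0},
  {"offset": [-0.05, -0.05, -8], "spin": 0},
  {"offset": [-0.05, -0.05, -8.2], "spin": 0},
  {"offset": [-0.05, -0.05, -8.2], "spin": 0},
  {"offset": [-0.05, -0.05, -8.2], "spin": 0},
])

```text
time_s: 24.57
eef_pos: [494.2, -330.6, 7.4]
ee_rot: [0.001, 0.695, 0.719, -0.0]
force: [0.4, 0.5, 0.7]
grip_width: 0.602
grip_force: 0.0
```

Emit:
send_rows([
  {"offset": [0, 0, 0], "spin": 0},
  {"offset": [0, 0, 0], "spin": 0},
  {"offset": [0, 0, 0], "spin": 0},
  {"offset": [0, 0, 0], "spin": 0},
  {"offset": [0, 0, 0], "spin": 0},
], grip=0.2)

```text
time_s: 24.98
eef_pos: [494.2, -330.7, 7.4]
ee_rot: [0.001, 0.695, 0.719, 0.0]
force: [-0.0, 0.0, 7.2]
grip_width: 0.421
grip_force: 41.3
```

Emit:
send_rows([
  {"offset": [0, 0, 0.5], "spin": 0},
  {"offset": [0, 0, 1.5], "spin": 0},
  {"offset": [0, 0, 3.5], "spin": 0},
  {"offset": [0, 0, 6], "spin": 0},
  {"offset": [0, 0, 9], "spin": 0},
  {"offset": [0, 0, 11], "spin": 0},
  {"offset": [0, 0, 12], "spin": 0},
  {"offset": [0, 0, 12], "spin": 0},
])

```text
time_s: 25.65
eef_pos: [494.4, -330.9, 128.8]
ee_rot: [0.002, 0.695, 0.719, -0.0]
force: [0.4, -0.6, 0.0]
grip_width: 0.417
grip_force: 40.5
```

```bash
python3 - <<'E'
from h import *
s=ctrl.sense(); print(s['time_s'],s['eef_pos'],s['ee_rot'],s['grip_width'],s['grip_force'])
p,d=cap('wrist','pics/w12.png')
E
```

```text
25.65 [ 494.37730227 -330.93961767  128.82517377] [ 2.15489027e-03  6.94979709e-01  7.19026118e-01 -4.78841540e-05] 0.4165713076895576 40.47844469547272
```

View pics/w12.png

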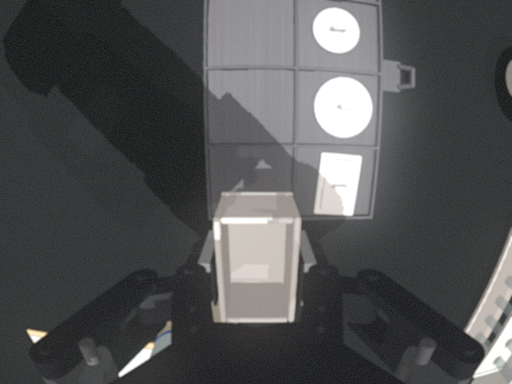

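The oblong dish is held level. Carrying it to slot 4.

Emit:
send_rows([
  {"offset": [0.2, 1.5, 0.5], "spin": 0},
  {"offset": [0.6, 4.5, 1], "spin": 0.02},
  {"offset": [1.1, 8, 1], "spin": 0.04},
  {"offset": [1.7, 12, 1], "spin": 0.06},
  {"offset": [2.2, 16, 1], "spin": 0.083},
  {"offset": [2.8, 20, 1], "spin": 0.083},
  {"offset": [3.3, 24, 1], "spin": 0.083},
  {"offset": [3.8, 28, 1], "spin": 0.083},
])

```text
time_s: 26.37
eef_pos: [530.7, -47.4, 135.0]
ee_rot: [-0.001, 0.665, 0.747, -0.001]
force: [0.3, -0.9, -0.1]
grip_width: 0.416
grip_force: 40.5
```

Emit:
send_rows([
  {"offset": [0.5, 4, 0], "spin": 0},
  {"offset": [1.1, 8, 0], "spin": 0},
  {"offset": [1.7, 12, 0], "spin": 0},
  {"offset": [2.1, 15, -2], "spin": 0},
  {"offset": [2.25, 16.7, -5], "spin": 0},
  {"offset": [2.25, 16.7, -8.5], "spin": 0},
  {"offset": [2.25, 16.7, -10], "spin": 0},
  {"offset": [2.25, 16.7, -10], "spin": 0},
])

```text
time_s: 27.03
eef_pos: [550.6, 117.7, 31.4]
ee_rot: [-0.004, 0.664, 0.748, -0.003]
force: [-0.8, -0.9, -1.1]
grip_width: 0.413
grip_force: 40.4
```

Emit:
send_rows([
  {"offset": [0, 0, 0], "spin": 0},
  {"offset": [0, 0, 0], "spin": 0},
  {"offset": [0, 0, 0], "spin": 0},
  {"offset": [0, 0, 0], "spin": 0},
])

```text
time_s: 27.37
eef_pos: [554.8, 116.6, 37.5]
ee_rot: [0.001, 0.665, 0.747, 0.001]
force: [0.5, -0.9, -0.8]
grip_width: 0.415
grip_force: 40.4
```

Emit:
send_rows([
  {"offset": [0, 0, -1], "spin": 0},
  {"offset": [0, 0, -1.9], "spin": 0},
  {"offset": [0, 0, -2.5], "spin": 0},
  {"offset": [0, 0, -2.8], "spin": 0},
  {"offset": [0, 0, -2.8], "spin": 0},
  {"offset": [0, 0, -2.8], "spin": 0},
])

```text
time_s: 27.87
eef_pos: [554.1, 116.7, 7.9]
ee_rot: [-0.0, 0.665, 0.747, -0.0]
force: [-0.3, -0.5, -0.7]
grip_width: 0.417
grip_force: 40.4
```

Emit:
send_rows([
  {"offset": [0, 0, -0.05], "spin": 0},
  {"offset": [0, 0, -0.1], "spin": 0},
  {"offset": [0, 0, -0.1], "spin": 0},
])

```text
time_s: 28.12
eef_pos: [554.2, 116.7, 7.4]
ee_rot: [0.0, 0.665, 0.747, -0.0]
force: [-1.2, 1.1, 2.6]
grip_width: 0.415
grip_force: 40.8
```

Touching lightly, so I'll release and retreat.

Emit:
send_rows([
  {"offset": [0, 0, 0], "spin": 0},
  {"offset": [0, 0, 0], "spin": 0},
  {"offset": [0, 0, 0], "spin": 0},
], grip=0.48, squeeze=20)

```text
time_s: 28.37
eef_pos: [554.2, 116.7, 7.2]
ee_rot: [0.0, 0.665, 0.747, 0.0]
force: [-0.0, 0.0, 0.5]
grip_width: 0.477
grip_force: 0.0
```

Emit:
send_rows([
  {"offset": [0, 0, 0], "spin": 0},
  {"offset": [0, 0, 0], "spin": 0},
  {"offset": [0, 0, 0], "spin": 0},
], grip=0.63)

```text
time_s: 28.62
eef_pos: [554.2, 116.7, 7.2]
ee_rot: [-0.0, 0.665, 0.747, -0.0]
force: [0.9, -0.4, 0.0]
grip_width: 0.631
grip_force: 0.0
```

Emit:
send_rows([
  {"offset": [0, 0, 1], "spin": 0},
  {"offset": [0, 0, 3], "spin": 0},
  {"offset": [0, 0, 6], "spin": 0},
  {"offset": [0, 0, 10], "spin": 0},
  {"offset": [0, 0, 14], "spin": 0},
  {"offset": [0, 0, 16], "spin": 0},
  {"offset": [0, 0, 16], "spin": 0},
  {"offset": [0, 0, 16], "spin": 0},
])

```text
time_s: 29.28
eef_pos: [554.5, 116.7, 168.6]
ee_rot: [0.001, 0.665, 0.747, 0.001]
force: [-0.2, -0.2, -1.2]
grip_width: 0.63
grip_force: 0.0
```

```bash
python3 - <<'E'
from h import *
s=ctrl.sense(); print(s['time_s'],s['eef_pos'],s['grip_width'])
p,d=cap('wrist','pics/w13.png'); tops(d,s,[('small',(530,325.7),37),('tall',(538.3,256.2),59),('wide',(546.6,186.7),39),('oblong',(554.9,117.2),39)])
E
```

```text
29.2833 [554.4632574  116.72134778 168.59480134] 0.629559902858525
small few 0
tall 547 z 58.5 circ 537.9 256.3 20.0 rect [array([538.04, 256.19]), array([39.24, 38.51]), np.float64(10.94)]
wide 629 z 38.5 circ 547.6 187.1 26.4 rect [array([547.36, 186.92]), array([50.92, 50.83]), np.float64(7.12)]
oblong 605 z 38.4 circ 555.3 117.8 32.5 rect [array([555.28, 117.83]), array([35.94, 56.25]), np.float64(6.0)]
```

View pics/w13.png

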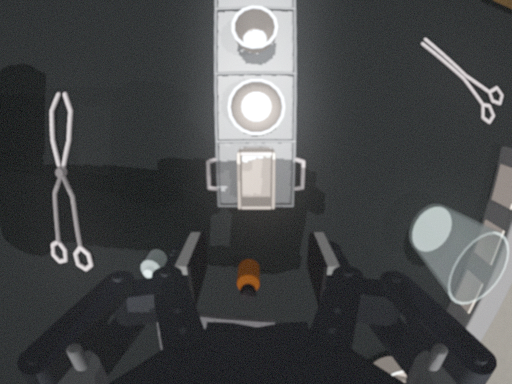

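Oblong (256,180), wide (256,107) and tall (255,32) stand centred in their compartments. Small is out of this view but measured correct in the previous look. Handing in.

```bash
python3 -c "
from rig import ctrl
print(ctrl.finish_job())"
```

```text
the job is handed in; nothing more can be done
None
```

The job is handed in: all four crucibles stand upright in the carrier in their original order (small, tall, wide, oblong), each measured within about 1 mm of its compartment centre, the lids were left in the tray, and it took about 29 s; the hand-in returned no verdict.

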